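# Open the safety cap of the weld-cleaner bottle

### The job

Open the white weld-cleaner bottle that is clamped to the bench: grip its red push-and-turn safety cap, press it down, twist it anticlockwise (seen from above) while pressed until it comes free, then lift it straight up about 8 cm. Finish while still holding the cap still and upright there, above the open bottle; do not put it down or let go. Leave the other things on the bench where they are.

Things in the scene. Friction and masses are not known exactly. Their poses are not given: they have to be found in the camera images.
- cap_center (a point): centre (on the axis, half-way up) of the round red ribbed safety cap, 50 mm across, 34 mm tall, 40 g, white arrow on its flat top; z is its axis, up. It starts locked on the neck, its centre 161 mm above the bottle's origin: there it neither lifts off nor turns more than a few degrees. Locked, it is blocked clockwise (seen from above) even when pressed. On the neck it has 2 mm of play all round.
- plunger (a joint): how far the cap is pressed down (m): 0 with the cap locked, 0.0065 at the stop, -0.003 with the cap off. The spring under it gives 5 N at 0 and 11.5 N at the stop. Pressed 0.004 or more, the cap can be turned anticlockwise; held pressed and turned 45 degrees it is free, up to a stop at about 135 degrees: turn it 60 to 90. Then the spring raises it and it lifts straight off.
- mouth (a point): centre of the rim of the bottle's neck, under the cap, 157.5 mm above the bench, on the bottle's axis. A grey 18 mm wide spring plunger stands in it, its top at most 167 mm above the bench.
- bottle: white bottle with a yellow band, fixed in a grey bench bracket; it cannot move or turn. Origin on its axis at the bench surface, z up. Body 80 mm across up to 94 mm height, then a cone up to a 44 mm wide collar that ends at 130 mm, then the thin neck. The bracket's plate is 100 mm square, 4 mm thick; its two uprights at either y side reach 88 mm height and 48 mm from the axis.
- spray: loose grey closed bottle with a blue label and black cap, 60 mm across, 150 mm tall; origin at the centre of its underside. Leave alone.
- coupon: loose dark welded steel pipe piece standing upright, 76 mm across, 88 mm tall; origin at the centre of its underside. Leave alone.
- magnet: loose orange L-shaped welding magnet lying flat, 75 mm square, 18 mm tall; origin at the centre of its underside. Leave alone.
- brush: loose brush with an orange handle lying flat on the bench along its x axis, 200 mm long; origin at its middle underside. Leave alone.
There are look-alikes about, which are no part of the job. Of the things shaped like the part that bears cap_center, the red one is meant.

How it is judged:
On the way, in this order (a step that is already met when the one before it is completed fails the run):
1. the cap has been pressed down against its spring, by 3 mm or more (z of cap_center in the frame of bottle below 0.158 m), for 0.1 s.
2. the cap has been twisted free anticlockwise, by 40 degrees or more, while on the neck (angle between the x axis of cap_center and the x axis of bottle, either way round above 0.7 rad and z of cap_center in the frame of bottle below 0.172 m and horizontal distance between cap_center and bottle below 0.006 m), for 0.05 s.
At the end, for the whole second after the job is handed in: The cap is gripped in the fingers, 50 to 120 mm above its locked height, within 30 mm of the bottle's axis, upright within 17 degrees, still (below 0.03 m/s) and clear of the bottle (z of cap_center in the frame of bottle between 0.211 and 0.281 m and horizontal distance between cap_center and bottle below 0.03 m and angle between cap_center's own z axis and vertical below 0.3 rad and contact force between the fingers and cap above 1 N and contact force between cap and bottle below 0.05 N and linear speed of cap below 0.03 m/s); the arm keeps its last pose, push and grip.
It fails at once if the grey spray bottle moved more than 30 mm (distance of spray from where it was at the start of the episode above 0.03 m).
It fails at once if the pipe piece moved more than 30 mm (distance of coupon from where it was at the start of the episode above 0.03 m).
It fails at once if the magnet moved more than 30 mm (distance of magnet from where it was at the start of the episode above 0.03 m).
It fails at once if the brush moved more than 30 mm (distance of brush from where it was at the start of the episode above 0.03 m).
It also fails if it takes over 40 s, if anything falls off the work surface, if the arm or the gripper's body presses on something with over 40 N, if the wrist force passes 120 N, or if a joint passes its speed limit or range.

### The arm

A 7-joint arm with a two-finger parallel gripper is mounted at the origin on the work surface. World frame = base frame: x ahead of the robot, y to its left, z up, the work surface at z = 0. Lengths are in m, angles in rad, forces in N, time in s.
With the tool pointing down it reaches from about 0.35 to 0.9 m from the base axis. Payload 8.1 kg.
Tool frame: the origin (TCP) lies between the finger pads; the fingertips stand 14 mm ahead of it and the grasp point (between the pads) lies 5 mm behind it (manip.tcp_to_tips is the distance from the TCP to the fingertips, in m); z points along the fingers, y is the line along which they close (so a half turn about z gives the same grasp; the last joint's range is limited). The gripper opens to 92 mm and grips with 3 to 60 N. Pads are 19 mm wide; open, the fingers measure 130 mm over their backs; the gripper's body (75 mm by 190 mm) begins 47 mm behind the grasp point.
Start: joints at [-1.329, 0.434, 0.025, 1.573, -0.012, 1.134, -0.075], TCP at [0.211, 0.588, 0.241] pointing down, gripper open.
Joint ranges: [-2.62, 2.62], [-0.44, 2.09], [-1.27, 1.32], [0.08, 2.57], [-1.32, 4.46], [0.12, 2], [-2.74, 2.74]. Speed limits (rad/s): [2.22, 2.22, 3.01, 3.01, 3.14, 3.14, 3.14].

### API

Orientations are given as a unit quaternion [w, x, y, z].
In Python, from station import manip gives the robot as it stands.
- The arm moves only by the tool drive_tool, never from a script. Its arguments are lists of equal length, an entry for each row: "delta_pos": the shift along the world's x, y, z in mm, a list of three; "rot": the turn, a rotation vector about the world's x, y, z in rad, a list of three; "grip": the finger opening in mm, from 0 to 91.8. A call has 1 to 10 rows; each row is the pose to reach, as a shift and turn from the pose commanded when the call began; what a row does not reach only later rows make up. A row lasts 1/8 s, in which the tool goes at most 62.5 mm and 10.7 degrees, less where a joint would pass 70% of its speed; a pose out of reach is approached as far as the arm can. A call with a gripper value outside its range is refused whole. The fingers move at their own pace and stop on an object; "grip_force" is the grip in N (left out, the last holds). Time passes only in rows, so rows that repeat a pose let the fingers close. It gives the time, the measured TCP pose, the force, the opening and the grip force at its end, in the units of the state.
- manip.observe(): the state, without advancing time (a new reading comes with each control period).
- manip.capture(name): name is "scene" or "top"; returns (picture, depth): 400x640x3 uint8, red, green, blue; 400x640 float32, m along the optical axis (not along the pixel's ray), 0 where there is no reading.
- manip.camera_model(name): a dict with "vertical_fov" (degrees; the focal length in pixels is half the picture's height over the tangent of half this angle, whatever the lens; pixels are square), "cx", "cy" (the principal point, pixels), "view" (4x4, takes a point from world to camera coordinates). Camera axes: x right, y down, z forward; pixel columns grow to the right and rows downward; lengths in m; the calibration is good to about 2 mm. A picture is of the moment at which its call begins. camera_model takes no time and is no camera call.
- manip.hand_in(): hands the job in; it is judged then, once.
The state is a dict: "time_s": time; "joints": joint angles; "qvel": joint speeds; "tau": joint torques, N m; "tool_pos": TCP position; "ee_rot": TCP orientation; "force": force on the tool from outside, world axes, zero at the start; "moment": the same for the moment, N m; "gripper_width": finger opening in m; "finger_force": force on a finger pad.
Only numpy, scipy, OpenCV 4.12 (cv2) and the standard library are available. Lean on these libraries where they do the work, as an engineer would, in place of code of your own. Each camera call takes 0.05 s, during which the arm holds its last target. There are 200 camera calls.

## Working session

There is one attempt and no reset: what is moved stays moved. The work goes in short steps, Python scripts to look and compute and a tool call to move; the robot and the scene stay as the last step left them, time stands still between calls to the robot, and variables do not carry over. Pictures are saved under pics/ and viewed, at most 10 in all, crops included, and the job is handed in when it is done.

Besides the shell and the picture viewer there is one more tool, called after "Call:" as a command line: name --argument value ..., lists and objects as JSON in quotes. drive_tool: Moves the arm, as the interface text tells. Its arguments: {"type":"object","properties":{"delta_pos":{"type":"array","items":{"type":"array","items":{"type":"number"}}},"rot":{"type":"array","items":{"type":"array","items":{"type":"number"}}},"grip":{"type":"array","items":{"type":"number"}},"grip_force":{"type":"number"}},"required":["delta_pos","rot","grip"]}

```bash
mkdir -p pics; ls; cat > h.py <<'E'
import numpy as np,cv2
from station import manip
def cap(n):
    p,d=manip.capture(n); return p.copy(),d.copy()
def cam(n):
    m=manip.camera_model(n); f=200/np.tan(np.radians(m["vertical_fov"])/2)
    return f,m["cx"],m["cy"],np.array(m["view"])
def ray(n,u,v):
    f,cx,cy,V=cam(n); R=V[:3,:3]; o=-R.T@V[:3,3]
    return o,R.T@np.array([(u-cx)/f,(v-cy)/f,1.])
def onplane(n,u,v,z):
    o,d=ray(n,u,v); return o+d*(z-o[2])/d[2]
def pt(n,u,v,dep):
    o,d=ray(n,u,v); return o+d*dep
E
python3 - <<'E'
from h import *
s=manip.observe(); print({k:np.round(v,3) for k,v in s.items()})
for n in("scene","top"):
    p,d=cap(n); cv2.imwrite(f"pics/{n}0.png",p[:,:,::-1]); np.savez(f"{n}0.npz",p=p,d=d)
    m=manip.camera_model(n); print(n,m["vertical_fov"],m["cx"],m["cy"],np.round(m["view"],3).tolist(),[k for k in m])
    h=cv2.cvtColor(p,cv2.COLOR_RGB2HSV)
    M=(((h[...,0]<8)|(h[...,0]>172))&(h[...,1]>130)&(h[...,2]>60)).astype(np.uint8)
    k,l,st,c=cv2.connectedComponentsWithStats(M)
    for i in range(1,k):
        if st[i,4]>40:
            u,v=c[i]; dep=np.median(d[l==i]); print(st[i],np.round(c[i],1),np.round(pt(n,u,v,dep),3))
E
```

```text
pics
{'time_s': np.float64(0.0), 'joints': array([-1.329,  0.435,  0.025,  1.574, -0.012,  1.134, -0.075]), 'qvel': array([-0.001, -0.   ,  0.001, -0.002,  0.   ,  0.001, -0.   ]), 'tau': array([-0.0000e+00, -6.6784e+01,  9.8500e-01, -3.1447e+01, -6.1000e-02,
        4.3000e-02,  0.0000e+00]), 'tool_pos': array([0.211, 0.588, 0.24 ]), 'ee_rot': array([-0.   ,  0.172,  0.985, -0.001]), 'force': array([-0.646,  0.946,  0.044]), 'moment': array([-0.017, -0.039,  0.019]), 'finger_force': np.float64(0.0), 'gripper_width': np.float64(0.092)}
scene 43.39904070508414 307.79404426687984 188.47618942449353 [[0.323, 0.946, -0.01, -0.087], [0.609, -0.216, -0.763, -0.287], [-0.724, 0.241, -0.646, 1.595], [0.0, 0.0, 0.0, 1.0]] ['vertical_fov', 'cx', 'cy', 'view']
[352   0  78  21 857] [390.4  10. ] [-0.321  0.53   0.098]
[259 168  25  28 522] [270.8 181.4] [ 0.595 -0.188  0.171]
top 43.416300957748 320.50319492930697 200.96222546452336 [[0.024, -1.0, -0.002, -0.107], [-0.982, -0.023, -0.188, 0.6], [0.188, 0.006, -0.982, 1.295], [0.0, 0.0, 0.0, 1.0]] ['vertical_fov', 'cx', 'cy', 'view']
[348 191  21  20 291] [357.8 200.9] [ 0.581 -0.184  0.179]
```

View pics/scene0.png

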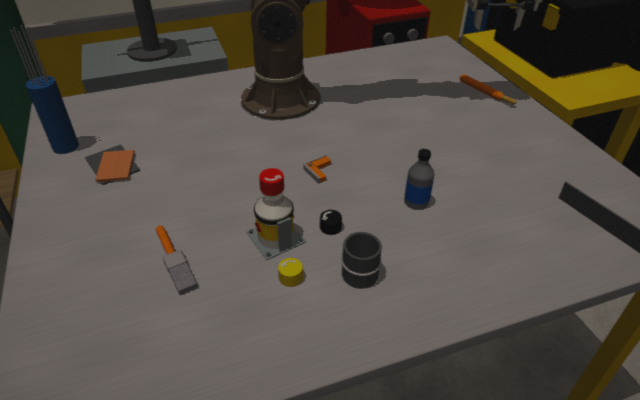

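View pics/top0.png

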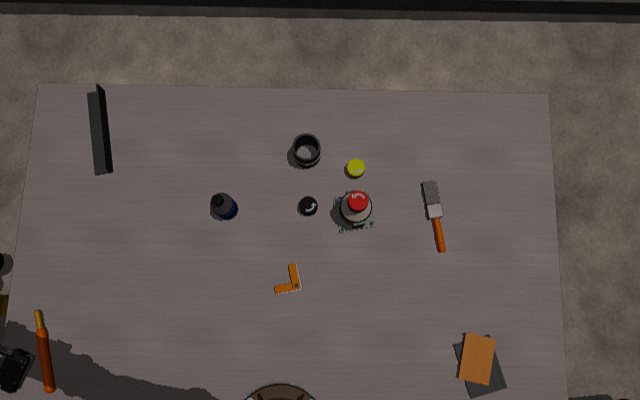

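The red cap sits on the white bottle at scene (271,181) and top (358,201). The look-alikes are a yellow cap at scene (290,272) / top (356,168), a black cap at scene (331,221) / top (308,206), and the spray's black cap at scene (424,156). I choose the red one and will check it in a close crop.

```bash
python3 - <<'E'
from h import *
for n in("scene","top"):
    z=np.load(f"{n}0.npz");p,d=z["p"],z["d"]
    f,cx,cy,V=cam(n); print(n,"campos",np.round(-V[:3,:3].T@V[:3,3],3))
    h=cv2.cvtColor(p,cv2.COLOR_RGB2HSV)
    M=(((h[...,0]<8)|(h[...,0]>172))&(h[...,1]>100)&(h[...,2]>50))
    k,l,st,c=cv2.connectedComponentsWithStats(M.astype(np.uint8))
    i=[i for i in range(1,k) if st[i,4]>200 and st[i,1]>100][0]
    cs,_=cv2.findContours((l==i).astype(np.uint8),cv2.RETR_EXTERNAL,cv2.CHAIN_APPROX_NONE)
    F=cv2.drawContours(np.zeros(l.shape,np.uint8),cs,-1,1,-1)
    vs,us=np.nonzero(F); P=np.array([pt(n,u,v,d[v,u]) for u,v in zip(us,vs)])
    print("z pct",np.round(np.percentile(P[:,2],[5,50,90,98]),4))
    T=np.abs(P[:,2]-np.percentile(P[:,2],90))<.004
    q=P[T]; print("top pts",T.sum(),"mean",np.round(q.mean(0),4),"minmax",np.round(q.min(0),4),np.round(q.max(0),4))
    pts=np.stack([us[T],vs[T]],1).astype(np.float32); (a,b),r=cv2.minEnclosingCircle(pts)
    print("circle",a,b,r,np.round(onplane(n,a,b,.178),4))
    L,Rr=us.min(),us.max(); print("u ext",L,Rr, "v",vs.min(),vs.max())
    u,v=int(c[i][0]),int(c[i][1]); cr=p[v-45:v+85,u-65:u+65,::-1]
    globals()["c_"+n]=cv2.resize(cr,(390,390),interpolation=cv2.INTER_CUBIC)
cv2.imwrite("pics/crop0.png",np.clip(np.hstack([c_scene,c_top])*1.4,0,255).astype(np.uint8))
E
```

```text
scene campos [ 1.357 -0.364  0.811]
z pct [0.1476 0.1763 0.1795 0.1806]
top pts 313 mean [ 0.5863 -0.1859  0.1784] minmax [ 0.5599 -0.2096  0.1756] [ 0.6121 -0.1618  0.1816]
circle 270.9166564941406 176.0 12.083423614501953 [ 0.5871 -0.1855  0.178 ]
u ext 259 283 v 168 195
top campos [ 0.348 -0.101  1.384]
z pct [0.1727 0.1791 0.1821 0.1838]
top pts 215 mean [ 0.5841 -0.1841  0.1804] minmax [ 0.5605 -0.2066  0.1781] [ 0.6083 -0.1601  0.1857]
circle 357.6504821777344 199.64077758789062 9.93478012084961 [ 0.5847 -0.1838  0.178 ]
u ext 348 368 v 190 210
```

View pics/crop0.png

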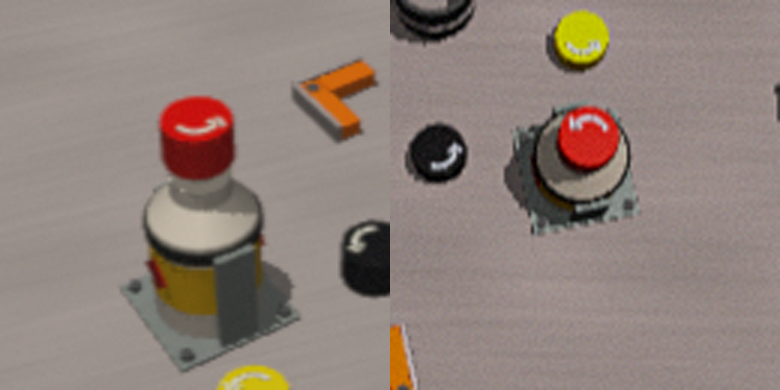

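The crop confirms it: a red cap with a white arrow on the white bottle in its grey bracket, top centre at about scene (271,176) and top (358,200). The two views agree to within 2.5 mm, giving cap centre ≈ (0.586, -0.185) and cap top z ≈ 0.178–0.180, where 0.178 is expected. I'm moving over the bottle now.

Call:
drive_tool --delta_pos '[[0, 0, 40], [20, -40, 60], [45, -90, 60], [70, -140, 60], [95, -190, 60], [120, -240, 60], [140, -290, 60], [165, -340, 60], [190, -390, 60], [190, -390, 60]]' --rot '[[0, 0, 0], [0, 0, -0.12], [0, 0, -0.25], [0, 0, -0.38], [0, 0, -0.5], [0, 0, -0.62], [0, 0, -0.75], [0, 0, -0.9], [0, 0, -1.05], [0, 0, -1.05]]' --grip '[91.8, 91.8, 91.8, 91.8, 91.8, 91.8, 91.8, 91.8, 91.8, 91.8]'

```text
time_s: 1.35
tool_pos: [0.4028, 0.1941, 0.3008]
ee_rot: [0.0, 0.646, 0.764, -0.0]
force: [-0.2, 0.7, -1.2]
gripper_width: 0.0923
finger_force: 0.0
```

Call:
drive_tool --delta_pos '[[20, -45, 0], [45, -90, 0], [70, -140, 0], [95, -190, 0], [115, -240, 0], [140, -290, 0], [165, -340, 0], [185, -383, 0], [185, -383, 0], [185, -383, 0]]' --rot '[[0, 0, -0.12], [0, 0, -0.25], [0, 0, -0.38], [0, 0, -0.5], [0, 0, -0.62], [0, 0, -0.75], [0, 0, -0.9], [0, 0, -1.05], [0, 0, -1.05], [0, 0, -1.05]]' --grip '[91.8, 91.8, 91.8, 91.8, 91.8, 91.8, 91.8, 91.8, 91.8, 91.8]'

```text
time_s: 2.6
tool_pos: [0.5863, -0.1834, 0.3]
ee_rot: [-0.001, 0.94, 0.343, -0.0]
force: [-0.3, -0.2, 0.4]
gripper_width: 0.0919
finger_force: 0.0
```

Call:
drive_tool --delta_pos '[[-1, -1, -30], [-1, -1, -60], [-1, -1, -90], [-1, -1, -115], [-1, -1, -130], [-1, -1, -143], [-1, -1, -143]]' --rot '[[0, 0, 0], [0, 0, 0], [0, 0, 0], [0, 0, 0], [0, 0, 0], [0, 0, 0], [0, 0, 0]]' --grip '[91.8, 91.8, 91.8, 91.8, 91.8, 91.8, 91.8]'

```text
time_s: 3.48
tool_pos: [0.5851, -0.1852, 0.1573]
ee_rot: [-0.0, 0.94, 0.342, -0.0]
force: [-1.1, -0.3, -0.3]
gripper_width: 0.0922
finger_force: 0.0
```

```bash
python3 - <<'E'
from h import *
s=manip.observe(); print(np.round(s["joints"],3),s["force"])
out=[]
for n,(u,v) in {"scene":(271,181),"top":(358,201)}.items():
    p,d=cap(n); out.append(cv2.resize(p[v-65:v+65,u-65:u+65,::-1],(390,390),interpolation=cv2.INTER_CUBIC))
cv2.imwrite("pics/pre.png",np.hstack(out))
E
```

```text
[-0.254  0.572  0.717  1.741 -0.438  0.995 -0.244] [-1.05562827 -0.34641163 -0.31752131]
```

View pics/pre.png

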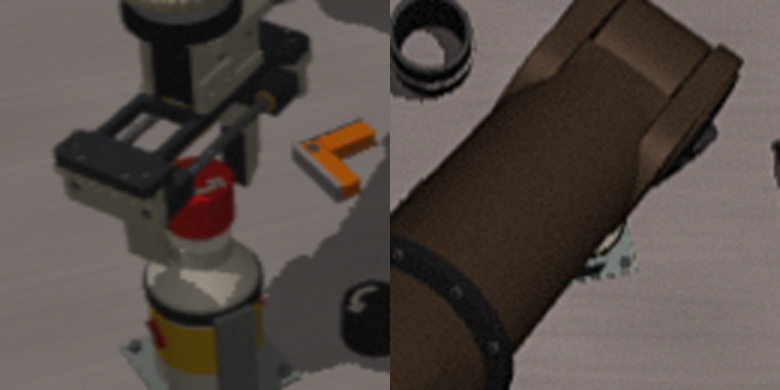

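The picture shows the red cap between the open fingers, at about (200,200) in the left crop, with the fingers clear of the bottle's cone. I'll close lightly first to check the centring.

Call:
drive_tool --delta_pos '[[0, 0, 0], [0, 0, 0], [0, 0, 0], [0, 0, 0], [0, 0, 0], [0, 0, 0]]' --rot '[[0, 0, 0], [0, 0, 0], [0, 0, 0], [0, 0, 0], [0, 0, 0], [0, 0, 0]]' --grip '[60, 45, 40, 40, 40, 40]' --grip_force 10

```text
time_s: 4.32
tool_pos: [0.5841, -0.1846, 0.1576]
ee_rot: [-0.002, 0.94, 0.342, -0.001]
force: [-4.2, 4.1, 5.3]
gripper_width: 0.0495
finger_force: 10.0
```

Call:
drive_tool --delta_pos '[[-1, 1, 0], [-2, 2, 0], [-2, 2, 0], [-2, 2, 0]]' --rot '[[0, 0, 0], [0, 0, 0], [0, 0, 0], [0, 0, 0]]' --grip '[40, 40, 40, 40]' --grip_force 40

```text
time_s: 4.82
tool_pos: [0.5838, -0.1843, 0.158]
ee_rot: [0.001, 0.94, 0.341, 0.0]
force: [2.8, -1.9, -0.0]
gripper_width: 0.0491
finger_force: 40.0
```

Call:
drive_tool --delta_pos '[[0.5, -0.5, -2], [0.5, -0.5, -4], [0.5, -0.5, -6], [0.5, -0.5, -7], [0.5, -0.5, -7], [0.5, -0.5, -7]]' --rot '[[0, 0, 0], [0, 0, 0], [0, 0, 0], [0, 0, 0], [0, 0, 0], [0, 0, 0]]' --grip '[40, 40, 40, 40, 40, 40]' --grip_force 45

```text
time_s: 5.58
tool_pos: [0.5838, -0.1844, 0.1516]
ee_rot: [-0.0, 0.94, 0.341, 0.0]
force: [-3.8, 0.9, 10.2]
gripper_width: 0.0489
finger_force: 45.0
```

Call:
drive_tool --delta_pos '[[0, 0, -1], [0, 0, -1], [0, 0, -1], [0, 0, -1], [0, 0, -1], [0, 0, -1], [0, 0, -1], [0, 0, -1]]' --rot '[[0, 0, 0], [0, 0, 0.1], [0, 0, 0.2], [0, 0, 0.3], [0, 0, 0.4], [0, 0, 0.5], [0, 0, 0.5], [0, 0, 0.5]]' --grip '[40, 40, 40, 40, 40, 40, 40, 40]'

```text
time_s: 6.58
tool_pos: [0.5851, -0.1848, 0.1514]
ee_rot: [0.001, 0.826, 0.563, 0.001]
force: [1.0, -1.4, 12.5]
gripper_width: 0.0489
finger_force: 45.0
```

```bash
python3 - <<'E'
from h import *
s=manip.observe(); print(np.round(s["joints"],3),np.round(s["force"],1),np.round(s["moment"],2),s["tool_pos"])
p,d=cap("scene");u,v=271,181; cv2.imwrite("pics/tw.png",cv2.resize(p[v-45:v+45,u-45:u+45,::-1],(540,540),interpolation=cv2.INTER_CUBIC))
E
```

```text
[-0.168  0.544  0.575  1.744 -0.353  0.954  0.173] [ 1.  -1.4 12.5] [-0.14 -0.06  0.06] [ 0.58513897 -0.1848354   0.15141863]
```

View pics/tw.png

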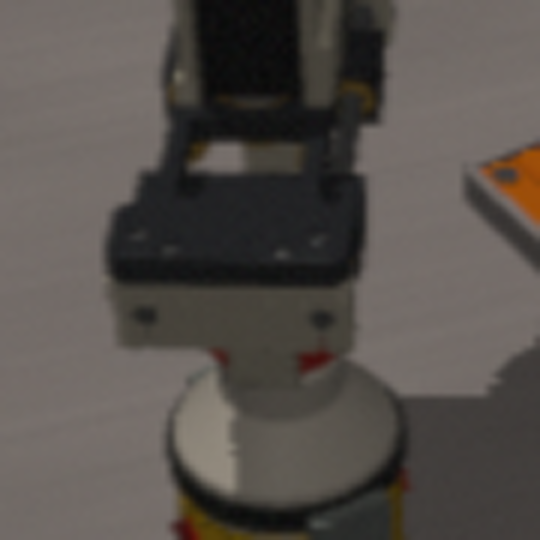

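The cap is hidden behind the finger, with a red edge at about (320,360). The twisting moment is only 0.06 N m, so the cap turned with the fingers rather than slipping, and it is at the stop. I'll turn on to about 80 degrees.

Call:
drive_tool --delta_pos '[[0, 0, 0], [0, 0, 0], [0, 0, 0], [0, 0, 0], [0, 0, 0], [0, 0, 0], [0, 0, 0], [0, 0, 0], [0, 0, 0], [0, 0, 0]]' --rot '[[0, 0, 0.12], [0, 0, 0.24], [0, 0, 0.36], [0, 0, 0.48], [0, 0, 0.6], [0, 0, 0.72], [0, 0, 0.84], [0, 0, 0.9], [0, 0, 0.9], [0, 0, 0.9]]' --grip '[40, 40, 40, 40, 40, 40, 40, 40, 40, 40]'

```text
time_s: 7.88
tool_pos: [0.5854, -0.1844, 0.1515]
ee_rot: [0.002, 0.499, 0.867, 0.001]
force: [-0.0, 1.1, 12.7]
gripper_width: 0.049
finger_force: 45.0
```

```bash
python3 - <<'E'
from h import *
s=manip.observe(); print(np.round(s["joints"],3),np.round(s["force"],1),np.round(s["moment"],2),s["tool_pos"])
E
```

```text
[-0.01   0.509  0.332  1.731 -0.2    0.932  0.929] [-0.   1.1 12.7] [ 0.03 -0.13 -0.02] [ 0.58536108 -0.18439086  0.1514564 ]
```

The turn is about 80° with little resisting moment. I'll lift slowly at first.

Call:
drive_tool --delta_pos '[[0, 0, 3], [0, 0, 6], [0, 0, 9], [0, 0, 12], [0, 0, 15], [0, 0, 15]]' --rot '[[0, 0, 0], [0, 0, 0], [0, 0, 0], [0, 0, 0], [0, 0, 0], [0, 0, 0]]' --grip '[40, 40, 40, 40, 40, 40]'

```text
time_s: 8.62
tool_pos: [0.5833, -0.1842, 0.1645]
ee_rot: [-0.001, 0.499, 0.867, -0.0]
force: [-1.4, 0.7, -1.1]
gripper_width: 0.0491
finger_force: 45.0
```

Call:
drive_tool --delta_pos '[[0, 0, 8], [0, 0, 18], [0, 0, 30], [0, 0, 42], [0, 0, 54], [0, 0, 65], [0, 0, 74], [0, 0, 74], [0, 0, 74], [0, 0, 74]]' --rot '[[0, 0, 0], [0, 0, 0], [0, 0, 0], [0, 0, 0], [0, 0, 0], [0, 0, 0], [0, 0, 0], [0, 0, 0], [0, 0, 0], [0, 0, 0]]' --grip '[40, 40, 40, 40, 40, 40, 40, 40, 40, 40]'

```text
time_s: 9.88
tool_pos: [0.5835, -0.1842, 0.2382]
ee_rot: [-0.0, 0.499, 0.867, -0.0]
force: [0.2, -0.1, -0.0]
gripper_width: 0.0489
finger_force: 45.0
```

```bash
python3 - <<'E'
from h import *
s=manip.observe(); print(np.round(s["qvel"],3),np.round(s["force"],1),s["tool_pos"],s["finger_force"])
p,d=cap("scene");u,v=271,165; cv2.imwrite("pics/up.png",cv2.resize(p[v-65:v+65,u-65:u+65,::-1],(520,520),interpolation=cv2.INTER_CUBIC))
E
```

```text
[-0.001 -0.    -0.001 -0.001 -0.004  0.002  0.   ] [ 0.2 -0.1 -0. ] [ 0.58351755 -0.18418753  0.23821961] 44.999826159973225
```

View pics/up.png

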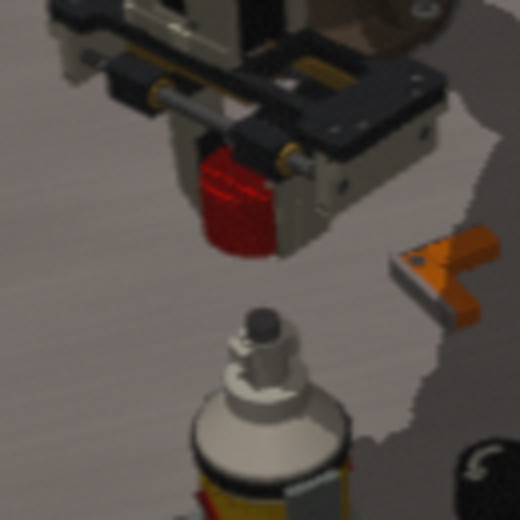

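The red cap is upright in the fingers at about (240,200), clear above the open neck with its grey plunger at (262,325). Handing in.

```bash
python3 -c "
from station import manip
print(manip.hand_in())"
```

```text
the job is handed in; nothing more can be done
None
```

The red cap was pressed down, turned about 80° anticlockwise and lifted about 8 cm, and I handed the job in with the arm still holding it upright above the open bottle; the hand-in call returned no verdict.

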